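Sort spare brayer rollers with a plug gauge and rack the good one

TASK

Sort the three spare brayer rollers in the wooden tray by their bores: working from left to right, try the steel plug gauge in each of the three, letting it slide in gently and never forcing it where it stops; in the good roller it goes right down to its collar, in the others it stops short. Put the gauge back fully into its stand, then slide the good roller onto the free peg of the rack, fully down, and let go; the two rejected rollers stay standing in their places in the tray, and the jar, the tin and the brayer beside the work stay where they are.

Things in the scene. Friction and masses are not known exactly. Their poses are not given: they have to be found in the camera images.
- gauge_grip (a point): Steel plug gauge, upright in its stand, 0.12 kg. This point: centre of its round dark handle (20 mm diameter, 46 mm long; grip here); z points up the gauge. 23 mm below it a collar (26 mm diameter, 4 mm thick) begins; 27 mm below it, at the collar's underside, the pin: 14 mm diameter, 48 mm long, tip 75 mm below this point, bevelled to 11 mm over 2 mm.
- stand_mouth (a point): The gauge's own stand, a fixed wooden block 60 x 60 x 54 mm. This point is the centre of the hole in its top: 17 mm diameter, 50 mm deep, chamfered 2 mm. With the gauge fully in, the collar lies on the top and gauge_grip is 27 mm above this point.
- tray: Fixed wooden tray, 70 (x) x 240 (y) x 20 mm, origin at the centre of its underside. In recesses (45 mm wide, 12 mm deep, at y = -75, 0, +75 mm) three brayer rollers stand, feet 8 mm above the table. One (any) is clear; in the others a narrow bush stops the gauge hard with its collar about 12 mm above its top; at 5 to 7 mm the pin may lightly catch on the foot plate: back off and ease it past.
- roller_1_mid (a point): Spare brayer roller upright in the tray, the left one as seen from the robot. This point: its centre, 25 mm above its foot, 25 mm below its top; z is its axis, up. Black rubber sleeve 40 mm diameter, aluminium ends 30 mm diameter, 50 mm long, about 0.22 kg. The hole is 15.2 mm wide at the top and 15.8 mm at the foot, with a slightly loose brass bush between; a clear one takes the gauge until its collar touches the top.
- roller_2_mid (a point): Spare brayer roller upright in the tray, the middle one. This point: its centre, 25 mm above its foot, 25 mm below its top; z is its axis, up. Black rubber sleeve 40 mm diameter, aluminium ends 30 mm diameter, 50 mm long, about 0.22 kg. The hole is 15.2 mm wide at the top and 15.8 mm at the foot, with a slightly loose brass bush between; a clear one takes the gauge until its collar touches the top.
- roller_3_mid (a point): Spare brayer roller upright in the tray, the right one as seen from the robot. This point: its centre, 25 mm above its foot, 25 mm below its top; z is its axis, up. Black rubber sleeve 40 mm diameter, aluminium ends 30 mm diameter, 50 mm long, about 0.22 kg. The hole is 15.2 mm wide at the top and 15.8 mm at the foot, with a slightly loose brass bush between; a clear one takes the gauge until its collar touches the top.
- rack: Roller rack: fixed wooden base 70 (x) x 165 (y) x 14 mm, origin at the centre of its underside, with two upright steel pegs at y = +40 mm (free) and y = -40 mm (already carries a finished roller).
- rack_seat (a point): Foot of the rack's free peg, at the top of its 2 mm washer (28 mm wide), on which a roller comes to rest; axes as the rack's. The peg is 14 mm in diameter, rises 42 mm above this point and its top 3 mm are bevelled to 11 mm. With a roller fully home its centre is 25 mm above this point.
- ink_black: Jar of black ink, 48 mm diameter, 50 mm tall; bystander. Origin at the centre of its underside.
- pin_tin: Round red tin, 64 mm diameter, 27 mm tall; bystander. Origin at the centre of its underside.
- brayer: Ink roller with a wooden handle, 79 x 164 x 31 mm, lying on the table; bystander. Origin under its centre.
Not all that is in view belongs to the job. Leave any purple look-alike of the part that bears stand_mouth alone.

How it is judged:
By the outcome, as a careful person would: the job done as asked, in the order asked, and still so for the second after the job is handed in, with the robot touching nothing.
It also fails if it takes over 72 s, if anything falls off the work surface, if the arm or the gripper's body presses on something with over 40 N, if the wrist force passes 120 N, or if a joint passes its speed limit or range.

ROBOT

A 6-joint arm with a two-finger parallel gripper is mounted at the origin on a cart in front of the work surface, level with it; the furniture and walls round the work are solid. World frame = base frame: x ahead of the robot, y to its left, z up, the work surface at z = 0. Lengths are in m, angles in rad, forces in N, time in s.
With the tool pointing down it reaches from about 0.2 to 0.875 m from the base axis. Payload 3.4 kg.
Tool frame: the origin (TCP) lies midway between the tips of the shut fingers; the grasp point (between the pads) lies 19 mm behind it; z points along the fingers, y is the direction in which the jaws open and shut (so a half turn about z gives the same grasp; the last joint's range is limited). The gripper opens to 94 mm and grips with 3 to 60 N. Pads are 16 mm wide; open, the fingers measure 119 mm over their backs; the gripper's body (75 mm by 177 mm) begins 78 mm behind the grasp point.
Start: joints at [-1.37, 0.276, 1.505, -0, 1.361, -0.121], TCP at [0.182, -0.546, 0.205] pointing down, gripper open.
Joint ranges: [-2.89, 2.89], [-0.75, 2.08], [0.22, 2.7], [-1.18, 4.32], [0.11, 2.71], [-2.7, 2.7]. Speed limits (rad/s): [2.57, 2.57, 3.14, 3.14, 3.14, 3.14].

INTERFACE

Orientations are given as a unit quaternion [w, x, y, z].
In Python, from station import arm gives the robot as it stands.
- The arm moves only by the tool drive_tool, never from a script. Its argument "rows" is a list of rows, each an object with "fingers": the finger opening in mm, from 0 to 94; "slide": the shift along the world's x, y, z in mm, a list of three; "dr": the turn, a rotation vector about the world's x, y, z in degrees, a list of three. A call has 1 to 5 rows; each row is the pose to reach, as a shift and turn from the pose measured when the call began; what a row does not reach only later rows make up. A row lasts 1/8 s, in which the tool goes at most 62.5 mm and 10.7 degrees, less where a joint would pass 70% of its speed; a pose out of reach is approached as far as the arm can. A call with a gripper value outside its range is refused whole. The fingers move at their own pace and stop on an object; "squeeze" is the grip in N (left out, the last holds). Time passes only in rows, so rows that repeat a pose let the fingers close. It gives the time, the measured TCP pose, the force and the opening at its end, in the units of the state.
- arm.get_obs(): the state, without advancing time (a new reading comes with each control period).
- arm.get_image(name): name is "scene" or "side" or "wrist"; returns the picture (480x640x3 uint8, red, green, blue); there is no depth.
- arm.camera_info(name): a dict with "mtx" (3x3 intrinsics, pixels), "xyz" and "attitude" of the camera in the world; the wrist camera has in their place "mount" (4x4, takes a point from camera to tool coordinates, whose origin is the TCP and whose axes are the flange's). Camera axes: x right, y down, z forward; pixel columns grow to the right and rows downward; lengths in m; the calibration is good to about 2 mm. A picture is of the moment at which its call begins: read the wrist's pose just before it. camera_info takes no time and is no camera call.
- arm.sign_off(): hands the job in, once; it reports no verdict.
Trained networks look in the newest picture that a camera, given by its name, has taken for a name from the list of things; names that differ only in an ending like _2 or _b are one class to them, and where a whole thing is asked for, a point or a joint stands for the part that bears it (a point fixed in the world has none). Each returns a list of dicts, best first, with "score" (0 to 1); they miss things now and then, are a little off and sometimes report something else, mostly with a low value. They report only what shows in the picture. A call takes as long as a camera call. They do not tell look-alikes from the thing itself.
- arm.cut_out(name, camera): "mask" (480x640 bool, what is visible of it).
- arm.pinpoint(name, camera): "centre" ([x, y, z] in m, in the coordinates of the camera as it stood for that picture, good to about 4 mm: a listed point, or the origin of a listed thing).
The state is a dict: "time_s": time; "qpos": joint angles; "joint_vel": joint speeds; "effort": joint torques, N m; "ee_pos": TCP position; "tcp_rot": TCP orientation; "wrist_force": force on the tool from outside, world axes, zero at the start; "wrist_torque": the same for the moment, N m; "grip_width": finger opening in m.
Only numpy, scipy, OpenCV 4.12 (cv2) and the standard library are available. Lean on these libraries where they do the work, as an engineer would, in place of code of your own. Each camera call takes 0.05 s, during which the arm holds its last target.

## Working session

There is one attempt and no reset: what is moved stays moved. The work goes in short steps, Python scripts to look and compute and a tool call to move; the robot and the scene stay as the last step left them, time stands still between calls to the robot, and variables do not carry over. Pictures are saved under pics/ and viewed, and the job is handed in when it is done.

Besides the shell and the picture viewer there is one more tool, called as a command line: name --argument value ..., lists and objects as JSON in quotes. drive_tool: Moves the arm, as the interface text tells. Its arguments: {"type":"object","properties":{"rows":{"type":"array"},"squeeze":{"type":"number"}},"required":["rows"]}

```bash
ls; mkdir -p pics; cat > h.py <<'E'
import numpy as np, cv2
from scipy.spatial.transform import Rotation as R
from station import arm
def q2R(q): return R.from_quat([q[1],q[2],q[3],q[0]]).as_matrix()
def campose(name,obs=None):
    i=arm.camera_info(name); K=np.array(i['mtx'])
    if 'mount' in i:
        o=obs or arm.get_obs(); M=np.array(i['mount'])
        T=np.eye(4);T[:3,:3]=q2R(o['tcp_rot']);T[:3,3]=o['ee_pos']
        T=T@M
        return K,T[:3,:3],T[:3,3]
    a=np.array(i['attitude']); Rm=a if a.shape==(3,3) else q2R(a)
    return K,Rm,np.array(i['xyz'])
def ray(cam,uv):
    K,Rm,t=cam; d=Rm@np.linalg.solve(K,[uv[0],uv[1],1]); return t,d
def atz(cam,uv,z):
    t,d=ray(cam,uv); return t+d*(z-t[2])/d[2]
def proj(cam,p):
    K,Rm,t=cam; c=K@(Rm.T@(np.array(p)-t)); return c[:2]/c[2]
def tri(obs):
    A=np.zeros((3,3));b=np.zeros(3)
    for cam,uv in obs:
        t,d=ray(cam,uv); d=d/np.linalg.norm(d);P=np.eye(3)-np.outer(d,d);A+=P;b+=P@t
    return np.linalg.solve(A,b)
def save(name,im): cv2.imwrite('pics/'+name+'.png',im[:,:,::-1])
E
python3 - <<'E'
from h import *
o=arm.get_obs();print(o)
for n in ['scene','side','wrist']:
    print(n,arm.camera_info(n)); save(n+'0',arm.get_image(n))
names=['gauge_grip','stand_mouth','tray','roller_1_mid','rack','rack_seat','ink_black','pin_tin','brayer']
for n in ['scene','side']:
    c=campose(n)
    for k in names:
        for d in arm.pinpoint(k,n)[:5]:
            p=np.array(d['centre']); print(n,k,round(d['score'],2),(c[1]@p+c[2]).round(4), proj(c,c[1]@p+c[2]).round(0))
print(arm.get_obs()['time_s'])
E
```

```text
pics
{'time_s': 0.0, 'qpos': array([-1.37000829e+00,  2.76603605e-01,  1.50611722e+00, -2.10278410e-05,
        1.36071122e+00, -1.21001391e-01]), 'joint_vel': array([ 6.57087530e-04, -6.66139043e-04, -7.70807007e-04, -1.20978877e-03,
       -1.13550199e-03,  5.03156081e-05]), 'effort': array([ 8.55157832e-04, -4.04590487e+01, -2.37229800e+01,  7.00798701e-02,
        3.43328237e-02, -1.35378227e-04]), 'ee_pos': array([ 0.1817237 , -0.54492568,  0.20460619]), 'tcp_rot': array([-9.18552631e-04,  9.87083574e-01,  1.60203533e-01, -4.69524856e-05]), 'wrist_force': array([0.10989063, 0.04487925, 0.39234951]), 'wrist_torque': array([0.0455949 , 0.04216146, 0.00409613]), 'grip_width': 0.09414475012745134}
scene {'mtx': array([[488.33743014,   0.        , 319.40665307],
       [  0.        , 488.33743014, 242.30940661],
       [  0.        ,   0.        ,   1.        ]]), 'xyz': array([-0.12233093,  0.45025344,  0.88697007]), 'attitude': array([ 0.17866552, -0.45667208,  0.80423294, -0.33576572])}
side {'mtx': array([[590.48681023,   0.        , 329.58432914],
       [  0.        , 590.48681
[... 1810 characters left out ...]
0.3289 0.0511] [261. 352.]
side stand_mouth 0.56 [0.4162 0.2254 0.0526] [336. 337.]
side tray 0.98 [0.5501 0.0168 0.0022] [336. 273.]
side tray 0.42 [0.5454 0.094  0.0291] [318. 283.]
side roller_1_mid 0.66 [0.5414 0.0935 0.0337] [320. 282.]
side roller_1_mid 0.45 [ 0.552  -0.0557  0.0337] [354. 245.]
side rack 0.59 [ 0.5425 -0.3236 -0.002 ] [411. 208.]
side rack_seat 0.92 [ 0.5011 -0.3292  0.0158] [428. 206.]
side ink_black 0.64 [6.802e-01 4.230e-02 1.000e-04] [282. 259.]
side ink_black 0.58 [ 0.7038 -0.0961  0.0033] [309. 226.]
side pin_tin 0.85 [0.6856 0.1205 0.0018] [258. 275.]
side pin_tin 0.7 [0.5482 0.0202 0.0015] [336. 274.]
side brayer 0.93 [ 0.703  -0.0956  0.0011] [309. 227.]
1.05
```

```bash
python3 - <<'E'
import cv2
for n in ['scene','side']:
    im=cv2.imread(f'pics/{n}0.png'); cv2.imwrite(f'pics/{n}0z.png',cv2.resize(im[170:400,130:510],(800,484),interpolation=cv2.INTER_CUBIC))
E
```

```text
(no output)
```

View pics/scene0.png

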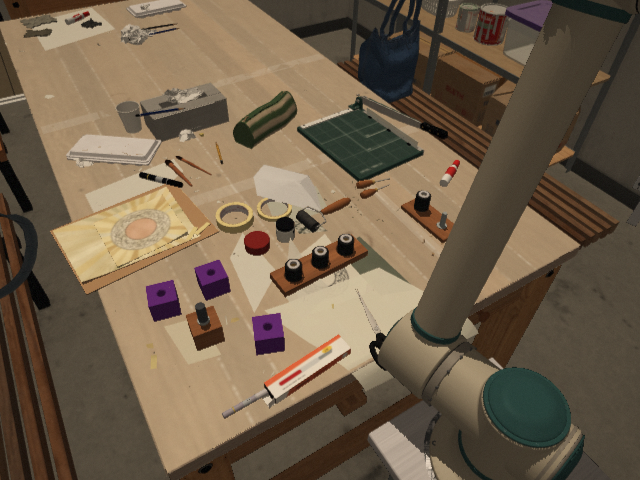

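View pics/side0.png

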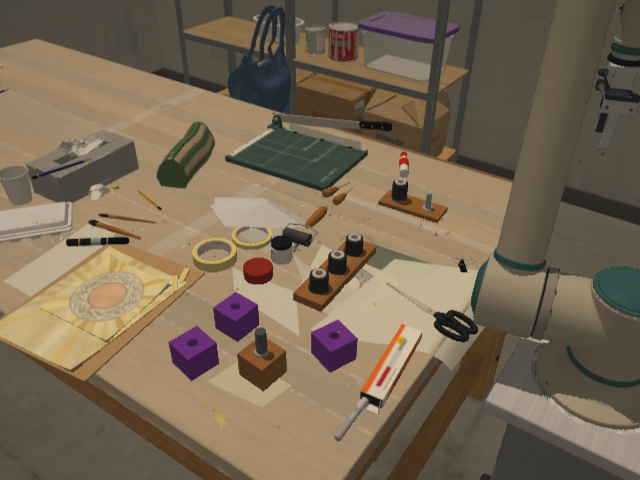

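```bash
sleep 1
```

```text
(no output)
```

View pics/scene0z.png

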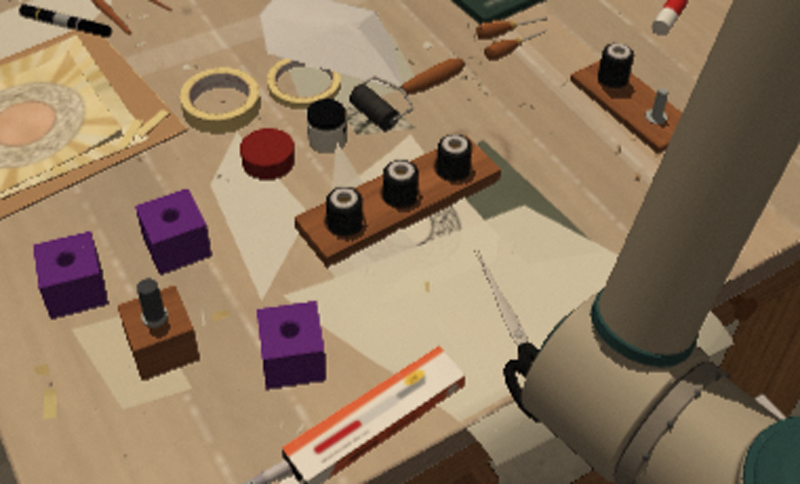

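View pics/side0z.png

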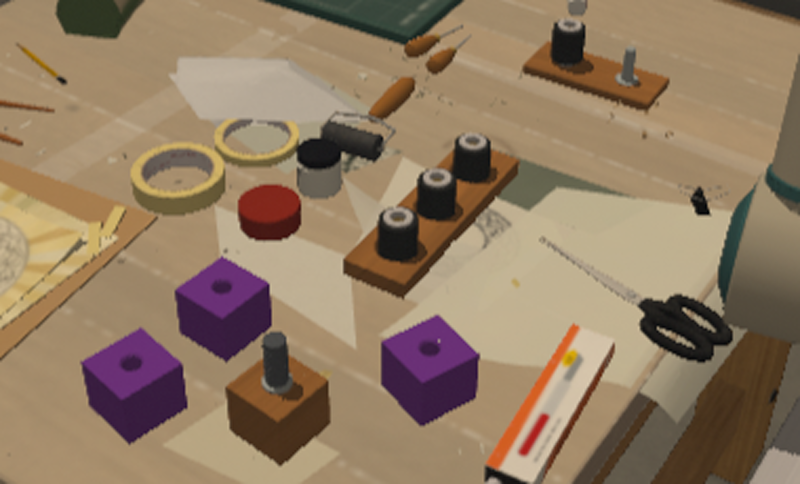

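The gauge stands in the brown wooden stand (scene 203,318; side 262,352). The purple blocks at scene (268,326), (161,292) and (209,271) are look-alikes. The tray with its three rollers is at scene (318,265), and the free peg is at (442,224). I'll move over the tray for wrist views first.

drive_tool --rows '[{"fingers": 94,"slide": [240,280,60],"dr": [0,0,-18]},{"fingers": 94,"slide": [240,280,60],"dr": [0,0,-18]},{"fingers": 94,"slide": [240,280,60],"dr": [0,0,-18]},{"fingers": 94,"slide": [240,280,60],"dr": [0,0,-18]},{"fingers": 94,"slide": [240,280,60],"dr": [0,0,-18]}]'

```text
time_s: 1.68
ee_pos: [0.3832, -0.3103, 0.2561]
tcp_rot: [0.0, 1.0, 0.004, 0.0]
wrist_force: [0.4, 0.1, -0.6]
grip_width: 0.094
```

drive_tool --rows '[{"fingers": 94,"slide": [100,300,0],"dr": [0,0,0]},{"fingers": 94,"slide": [100,300,0],"dr": [0,0,0]},{"fingers": 94,"slide": [100,300,0],"dr": [0,0,0]},{"fingers": 94,"slide": [100,300,0],"dr": [0,0,0]},{"fingers": 94,"slide": [100,300,0],"dr": [0,0,0]}]'

```text
time_s: 2.3
ee_pos: [0.4819, -0.0136, 0.2565]
tcp_rot: [0.001, 1.0, 0.004, 0.001]
wrist_force: [1.2, -0.8, -0.4]
grip_width: 0.0945
```

```bash
cat > snap.py <<'E'
import sys,pickle
from h import *
def snap(tag):
    o=arm.get_obs(); im=arm.get_image('wrist'); c=campose('wrist',o)
    save(tag,im); pickle.dump(c,open(f'pics/{tag}.pkl','wb')); return c,im,o
if __name__=='__main__':
    c,im,o=snap(sys.argv[1])
    print(np.array(o['ee_pos']).round(4),np.abs(o['joint_vel']).max().round(3),o['time_s'])
    for k in sys.argv[2:]:
        for d in arm.pinpoint(k,'wrist')[:4]:
            p=c[1]@np.array(d['centre'])+c[2]; print(k,round(d['score'],2),p.round(4),proj(c,p).round(1))
E
python3 snap.py w1 roller_1_mid tray stand_mouth
```

```text
[ 0.4819 -0.0136  0.2565] 1.059 2.3
roller_1_mid 0.73 [0.5434 0.0964 0.0292] [209.1 151.1]
tray 0.71 [ 0.5484  0.0202 -0.0062] [288.7 146.1]
stand_mouth 0.77 [0.6167 0.2679 0.054 ] [ 2.6 65.4]
stand_mouth 0.57 [0.4261 0.2265 0.0555] [ 78.8 271.2]
```

View pics/w1.png

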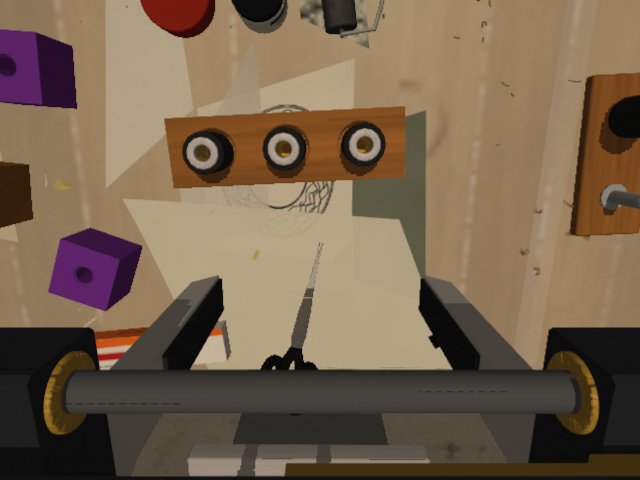

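drive_tool --rows '[{"fingers": 94,"slide": [50,90,-40],"dr": [0,0,0]},{"fingers": 94,"slide": [50,90,-40],"dr": [0,0,0]},{"fingers": 94,"slide": [50,90,-40],"dr": [0,0,0]},{"fingers": 94,"slide": [50,90,-40],"dr": [0,0,0]}]'

```text
time_s: 3.0
ee_pos: [0.5312, 0.0734, 0.2162]
tcp_rot: [0.001, 1.0, 0.004, -0.0]
wrist_force: [-0.6, -0.3, 0.3]
grip_width: 0.0936
```

```bash
python3 snap.py w2 roller_1_mid tray stand_mouth
```

```text
[0.5312 0.0734 0.2162] 0.018 3.0
roller_1_mid 0.78 [0.5402 0.0971 0.0306] [293.7 210.8]
tray 0.84 [ 0.5486  0.0195 -0.0055] [373.1 197.1]
stand_mouth 0.86 [0.4241 0.2246 0.0546] [156.5 336.8]
stand_mouth 0.74 [0.4967 0.3336 0.0529] [ 27.5 261. ]
stand_mouth 0.63 [0.6173 0.2696 0.0543] [ 79.5 120.5]
```

View pics/w2.png

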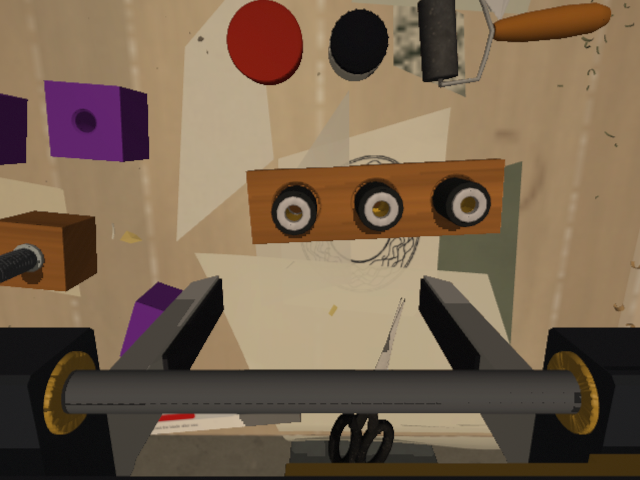

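```bash
cat > ring.py <<'E'
from h import *
def ring(im,uv,r=24):
    u,v=map(int,uv); c=im[v-r:v+r,u-r:u+r].astype(int)
    m=((c.min(2)>110)&((c.max(2)-c.min(2))<40)).astype(np.uint8)
    n,l,s,ce=cv2.connectedComponentsWithStats(m)
    if n<2: return None
    k=1+np.argmax(s[1:,4]); cs,_=cv2.findContours((l==k).astype(np.uint8),cv2.RETR_EXTERNAL,cv2.CHAIN_APPROX_NONE)
    (x,y),(a,b),_=cv2.fitEllipse(cv2.convexHull(max(cs,key=len)) if len(cs[0])>5 else cs[0])
    return np.array([x+u-r,y+v-r]),(a,b)
E
python3 - <<'E'
from ring import *; import pickle
S={'w1':[(203,152),(285,148),(365,144)],'w2':[(294,213),(380,208),(468,204)]}
D={k:(pickle.load(open(f'pics/{k}.pkl','rb')),cv2.imread(f'pics/{k}.png')[:,:,::-1]) for k in S}
for i in range(3):
    o=[]
    for k in S:
        r=ring(D[k][1],S[k][i]); print(k,r); o.append((D[k][0],r[0]))
    print(i+1,'tri',tri(o).round(4),'atz58',[atz(c,u,.058).round(4) for c,u in o])
E
```

```text
w1 (array([201.65557671, 152.51171875]), (29.561628341674805, 31.28170394897461))
w2 (array([293.13657951, 213.00934029]), (32.20816421508789, 32.86911392211914))
1 tri [0.5428 0.0959 0.0565] atz58 [array([0.5429, 0.0955, 0.058 ]), array([0.5431, 0.0958, 0.058 ])]
w1 (array([282.8974781 , 148.31076813]), (30.030731201171875, 31.11656379699707))
w2 (array([380.91798782, 208.67839241]), (31.962120056152344, 33.197174072265625))
2 tri [0.5472 0.0207 0.0562] atz58 [array([0.5472, 0.0206, 0.058 ]), array([0.5475, 0.021 , 0.058 ])]
w1 (array([364.43195152, 144.13727188]), (30.056495666503906, 31.340923309326172))
w2 (array([469.18169022, 204.36381149]), (31.006309509277344, 34.276432037353516))
3 tri [ 0.5515 -0.0545  0.0564] atz58 [array([ 0.5515, -0.0543,  0.058 ]), array([ 0.5519, -0.0539,  0.058 ])]
```

drive_tool --rows '[{"fingers": 94,"slide": [-60,240,0],"dr": [0,0,0]},{"fingers": 94,"slide": [-60,240,0],"dr": [0,0,0]},{"fingers": 94,"slide": [-60,240,0],"dr": [0,0,0]},{"fingers": 94,"slide": [-60,240,0],"dr": [0,0,0]},{"fingers": 94,"slide": [-60,240,0],"dr": [0,0,0]}]'

```text
time_s: 3.82
ee_pos: [0.4703, 0.3168, 0.2174]
tcp_rot: [0.0, 1.0, 0.007, 0.001]
wrist_force: [1.1, -0.7, -1.2]
grip_width: 0.0942
```

```bash
python3 snap.py w3 gauge_grip stand_mouth
```

```text
[0.4703 0.3168 0.2174] 0.063 3.825
gauge_grip 0.76 [0.4992 0.3307 0.08  ] [302.5 197. ]
stand_mouth 0.96 [0.6174 0.268  0.053 ] [384.   43.7]
stand_mouth 0.88 [0.5022 0.3323 0.0498] [302.3 188.7]
stand_mouth 0.84 [0.4246 0.2247 0.0518] [420.4 276. ]
stand_mouth 0.61 [0.6147 0.3777 0.0543] [244.5  45. ]
```

View pics/w3.png

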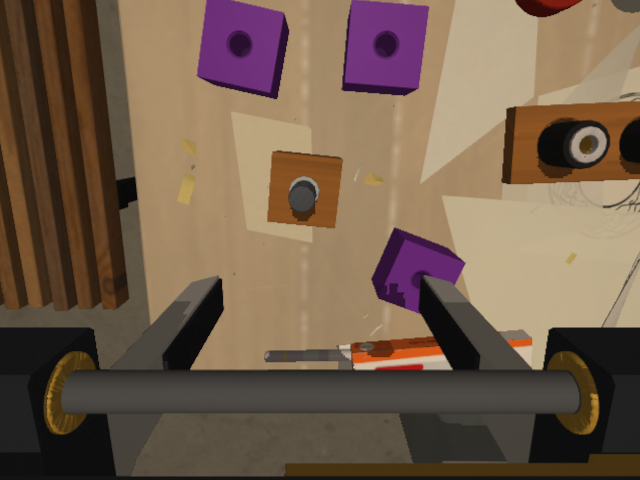

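drive_tool --rows '[{"fingers": 70,"slide": [20,14,-60],"dr": [0,0,0]},{"fingers": 70,"slide": [20,14,-60],"dr": [0,0,0]},{"fingers": 70,"slide": [20,14,-60],"dr": [0,0,0]}]'

```text
time_s: 4.35
ee_pos: [0.4922, 0.3254, 0.1579]
tcp_rot: [0.001, 1.0, 0.003, 0.001]
wrist_force: [-0.3, 0.1, -0.4]
grip_width: 0.0709
```

```bash
python3 snap.py w4 gauge_grip stand_mouth; python3 - <<'E'
import cv2,numpy as np
a=cv2.imread('pics/w3.png')[130:260,220:380];b=cv2.imread('pics/w4.png')[100:350,200:440]
cv2.imwrite('pics/z34.png',np.hstack([cv2.resize(a,(400,325)),cv2.resize(b,(400,416))[:325]]))
cv2.imwrite('pics/z4.png',cv2.resize(b,(720,750))[:600])
E
```

```text
[0.4922 0.3254 0.1579] 0.024 4.35
gauge_grip 0.82 [0.4987 0.3317 0.0826] [309.5 243.9]
stand_mouth 0.9 [0.6155 0.3792 0.0539] [238.   59.8]
stand_mouth 0.69 [0.6191 0.2675 0.0495] [407.4  56.4]
stand_mouth 0.59 [0.4243 0.2248 0.0544] [449.  328.9]
```

View pics/w4.png

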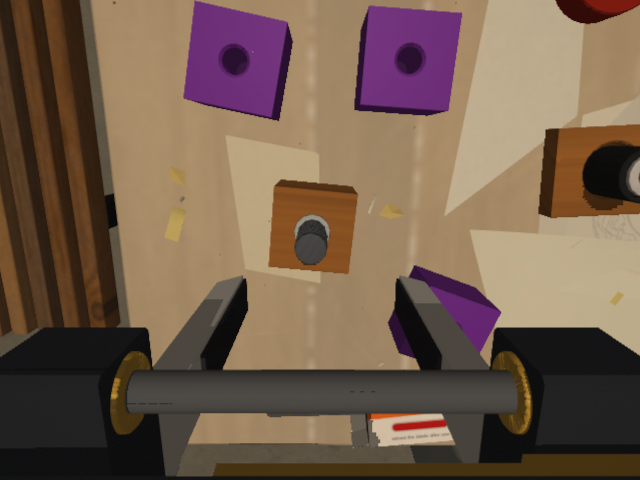

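View pics/z34.png

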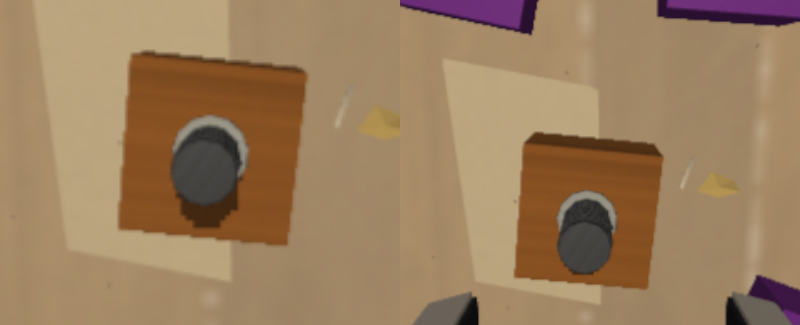

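```bash
python3 - <<'E'
from h import *; import pickle
c3,c4=[pickle.load(open(f'pics/w{k}.pkl','rb')) for k in (3,4)]
a,b=(301.6,198.8),(310.4,248.4)
print('top',tri([(c3,a),(c4,b)]).round(4),atz(c3,a,.104).round(4),atz(c4,b,.104).round(4))
a,b=(304.4,190),(311.9,230.1)
print('stand',tri([(c3,a),(c4,b)]).round(4),atz(c3,a,.054).round(4),atz(c4,b,.054).round(4))
E
```

```text
top [0.5006 0.3306 0.1006] [0.5011 0.3303 0.104 ] [0.5015 0.3307 0.104 ]
stand [0.5013 0.3305 0.0522] [0.5016 0.3303 0.054 ] [0.5017 0.3307 0.054 ]
```

drive_tool --rows '[{"fingers": 60,"slide": [9,5,0],"dr": [0,0,0]},{"fingers": 60,"slide": [9,5,-50],"dr": [0,0,0]},{"fingers": 60,"slide": [9,5,-94],"dr": [0,0,0]},{"fingers": 60,"slide": [9,5,-94],"dr": [0,0,0]},{"fingers": 60,"slide": [9,5,-94],"dr": [0,0,0]}]' --squeeze 20

```text
time_s: 5.12
ee_pos: [0.5032, 0.3324, 0.0671]
tcp_rot: [-0.0, 1.0, 0.004, 0.004]
wrist_force: [0.0, -0.3, -0.1]
grip_width: 0.0597
```

drive_tool --rows '[{"fingers": 40,"slide": [-2,-2,-3],"dr": [0,0,0]},{"fingers": 30,"slide": [-2,-2,-3],"dr": [0,0,0]}]'

```text
time_s: 5.38
ee_pos: [0.5019, 0.3307, 0.0656]
tcp_rot: [-0.001, 1.0, 0.004, 0.005]
wrist_force: [-0.3, -0.2, -0.4]
grip_width: 0.0435
```

```bash
python3 snap.py w5; python3 - <<'E'
from h import *
o=arm.get_obs(); print(q2R(o['tcp_rot']).round(4), o['grip_width'])
E
```

```text
[0.5019 0.3307 0.0656] 0.006 5.375
[[ 0.9999  0.0071  0.0101]
 [ 0.0071 -1.      0.0013]
 [ 0.0101 -0.0012 -0.9999]] 0.039357026590700984
```

View pics/w5.png

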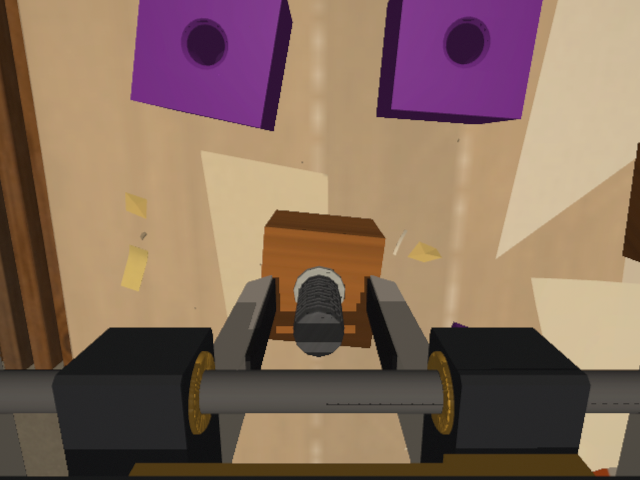

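drive_tool --rows '[{"fingers": 30,"slide": [-1,0,-1],"dr": [0,0.6,0]},{"fingers": 12,"slide": [-1,0,-1],"dr": [0,0.6,0]},{"fingers": 12,"slide": [-1,0,-1],"dr": [0,0.6,0]},{"fingers": 12,"slide": [-1,0,-1],"dr": [0,0.6,0]}]' --squeeze 20

```text
time_s: 5.92
ee_pos: [0.501, 0.3307, 0.0644]
tcp_rot: [-0.001, 1.0, 0.004, -0.0]
wrist_force: [0.5, -0.0, 0.1]
grip_width: 0.0194
```

```bash
cat > st.py <<'E'
from h import *
o=arm.get_obs(); m=q2R(o['tcp_rot']); print(o['time_s'],'pos',(o['ee_pos']*1000).round(1),'z',m[:,2].round(4),'x',m[:,0].round(4),'F',o['wrist_force'].round(2),'T',o['wrist_torque'].round(2),'w',(o['grip_width']*1000).round(1))
E
python3 st.py
```

```text
Traceback (most recent call last):
  File "st.py", line 2, in <module>
    o=arm.get_obs(); m=q2R(o['tcp_rot']); print(o['time_s'],'pos',(o['ee_pos']*1000).round(1),'z',m[:,2].round(4),'x',m[:,0].round(4),'F',o['wrist_force'].round(2),'T',o['wrist_torque'].round(2),'w',(o['grip_width']*1000).round(1))
                                                                                                                                                                                                       ^^^^^^^^^^^^^^^^^^^^^^^^^^^^
AttributeError: 'float' object has no attribute 'round'
```

```bash
sed -i "s/(o\['grip_width'\]\*1000).round(1)/round(o['grip_width']*1000,1)/" st.py; python3 st.py
```

```text
5.925 pos [501.  330.7  64.4] z [-0.      0.0014 -1.    ] x [ 1.      0.0071 -0.    ] F [ 0.53 -0.04  0.07] T [ 0.06 -0.06  0.04] w 19.4
```

drive_tool --rows '[{"fingers": 12,"slide": [0,0,30],"dr": [0,0,0]},{"fingers": 12,"slide": [0,0,70],"dr": [0,0,0]},{"fingers": 12,"slide": [15,-50,85],"dr": [0,0,0]},{"fingers": 12,"slide": [30,-100,90],"dr": [0,0,0]},{"fingers": 12,"slide": [42,-155,90],"dr": [0,0,0]}]'

```text
time_s: 6.55
ee_pos: [0.5435, 0.1746, 0.1548]
tcp_rot: [-0.001, 1.0, 0.004, 0.001]
wrist_force: [-0.7, -0.7, -1.0]
grip_width: 0.0195
```

```bash
python3 st.py
```

```text
6.55 pos [543.5 174.6 154.8] z [ 0.0011  0.0016 -1.    ] x [1.     0.0082 0.0011] F [-0.73 -0.72 -0.96] T [ 0.04 -0.   -0.03] w 19.5
```

drive_tool --rows '[{"fingers": 12,"slide": [-1,-45,-10],"dr": [0,0,0]},{"fingers": 12,"slide": [-1,-79,-25],"dr": [0,0,0]},{"fingers": 12,"slide": [-1,-79,-25],"dr": [0,0,0]},{"fingers": 12,"slide": [-1,-79,-25],"dr": [0,0,0]}]'

```text
time_s: 7.05
ee_pos: [0.5426, 0.0961, 0.1299]
tcp_rot: [-0.001, 1.0, 0.004, 0.001]
wrist_force: [-0.0, -0.3, -0.4]
grip_width: 0.0196
```

```bash
python3 st.py; python3 snap.py w6
```

```text
7.05 pos [542.6  96.1 129.9] z [ 0.0011  0.0023 -1.    ] x [1.     0.0078 0.0011] F [-0.   -0.35 -0.38] T [0.09 0.03 0.02] w 19.6
[0.5426 0.0961 0.1299] 0.021 7.05
```

View pics/w6.png

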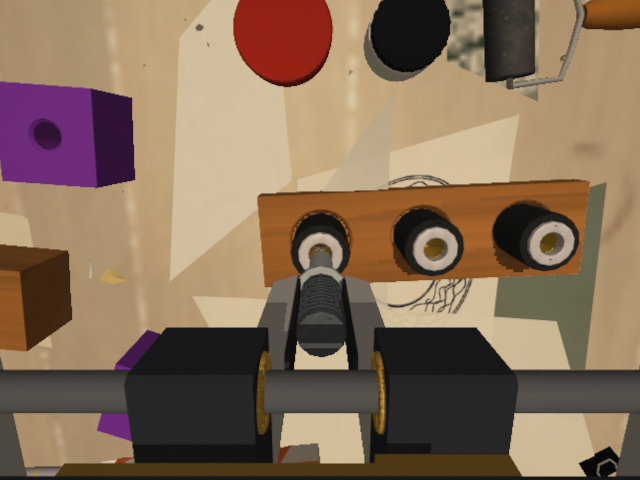

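drive_tool --rows '[{"fingers": 12,"slide": [0,0,-10],"dr": [0,0,0]},{"fingers": 12,"slide": [0,0,-15],"dr": [0,0,0]},{"fingers": 12,"slide": [0,0,-20],"dr": [0,0,0]},{"fingers": 12,"slide": [0,0,-25],"dr": [0,0,0]}]'

```text
time_s: 7.6
ee_pos: [0.5428, 0.0968, 0.1047]
tcp_rot: [-0.001, 1.0, 0.005, 0.001]
wrist_force: [0.5, 1.2, -1.0]
grip_width: 0.0194
```

```bash
python3 st.py; python3 snap.py w7; python3 -c "
import cv2;a=cv2.imread('pics/w7.png')[180:380,220:480];cv2.imwrite('pics/w7z.png',cv2.resize(a,(780,600)))"
```

```text
7.6 pos [542.8  96.8 104.7] z [ 0.0015  0.0023 -1.    ] x [1.     0.0091 0.0015] F [ 0.48  1.18 -0.96] T [ 0.02 -0.02  0.04] w 19.4
[0.5428 0.0968 0.1047] 0.092 7.6
```

View pics/w7z.png

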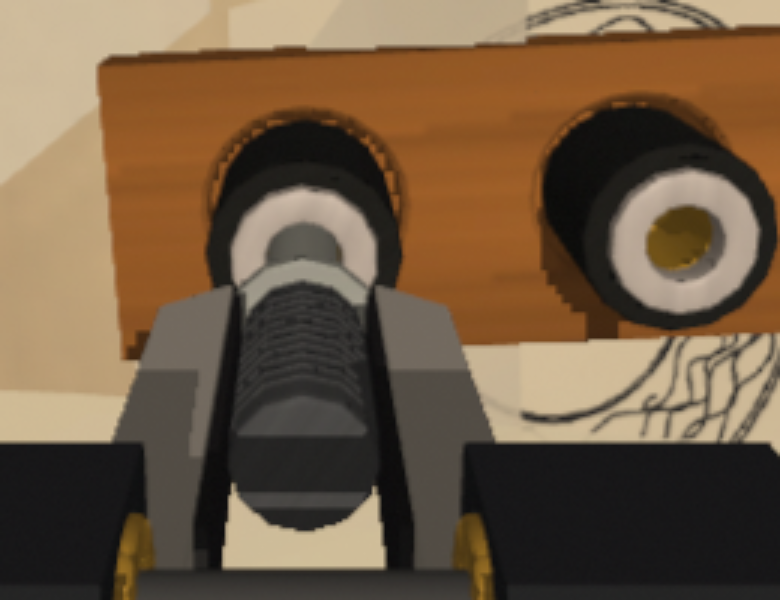

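drive_tool --rows '[{"fingers": 12,"slide": [0,-0.8,-4],"dr": [0,0,0]},{"fingers": 12,"slide": [0,-0.8,-9],"dr": [0,0,0]},{"fingers": 12,"slide": [0,-0.8,-14],"dr": [0,0,0]},{"fingers": 12,"slide": [0,-0.8,-19],"dr": [0,0,0]},{"fingers": 12,"slide": [0,-0.8,-21],"dr": [0,0,0]}]'

```text
time_s: 8.28
ee_pos: [0.5422, 0.0959, 0.0827]
tcp_rot: [-0.001, 1.0, 0.004, -0.0]
wrist_force: [-0.3, 0.2, -1.0]
grip_width: 0.0195
```

```bash
python3 st.py
```

```text
8.275 pos [542.2  95.9  82.7] z [-0.      0.0022 -1.    ] x [ 1.      0.0089 -0.    ] F [-0.26  0.17 -1.03] T [ 0.15 -0.02  0.05] w 19.5
```

drive_tool --rows '[{"fingers": 12,"slide": [0.3,0,-1],"dr": [0,0,0]},{"fingers": 12,"slide": [0.3,0,-2],"dr": [0,0,0]},{"fingers": 12,"slide": [0.3,0,-3],"dr": [0,0,0]},{"fingers": 12,"slide": [0.3,0,-3],"dr": [0,0,0]}]'

```text
time_s: 8.78
ee_pos: [0.5425, 0.0958, 0.0797]
tcp_rot: [-0.001, 1.0, 0.004, -0.0]
wrist_force: [0.0, 1.4, -1.7]
grip_width: 0.0195
```

```bash
python3 st.py
```

```text
8.775 pos [542.5  95.8  79.7] z [-1.0e-04  2.3e-03 -1.0e+00] x [ 1.0e+00  8.9e-03 -1.0e-04] F [ 0.    1.4  -1.69] T [0.09 0.05 0.04] w 19.5
```

drive_tool --rows '[{"fingers": 12,"slide": [0,0,-1],"dr": [0,0,0]},{"fingers": 12,"slide": [0,0,-2],"dr": [0,0,0]},{"fingers": 12,"slide": [0,0,-2],"dr": [0,0,0]}]'

```text
time_s: 9.15
ee_pos: [0.5424, 0.0959, 0.0775]
tcp_rot: [-0.001, 1.0, 0.004, -0.0]
wrist_force: [-0.6, 0.9, -1.2]
grip_width: 0.0196
```

```bash
python3 st.py
```

```text
9.15 pos [542.4  95.9  77.5] z [-2.0e-04  2.3e-03 -1.0e+00] x [ 1.0e+00  8.9e-03 -2.0e-04] F [-0.56  0.92 -1.19] T [0.09 0.04 0.01] w 19.6
```

drive_tool --rows '[{"fingers": 12,"slide": [0,0,-1],"dr": [0,0,0]},{"fingers": 12,"slide": [0,0,-2],"dr": [0,0,0]},{"fingers": 12,"slide": [0,0,-2.5],"dr": [0,0,0]}]'

```text
time_s: 9.52
ee_pos: [0.5425, 0.0959, 0.075]
tcp_rot: [-0.001, 1.0, 0.004, -0.0]
wrist_force: [-0.7, 1.3, -1.3]
grip_width: 0.0197
```

```bash
python3 st.py
```

```text
9.525 pos [542.5  95.9  75. ] z [-2.0e-04  2.3e-03 -1.0e+00] x [ 1.0e+00  8.9e-03 -2.0e-04] F [-0.7   1.27 -1.31] T [ 0.11  0.   -0.03] w 19.7
```

drive_tool --rows '[{"fingers": 12,"slide": [0,0,-1],"dr": [0,0,0]},{"fingers": 12,"slide": [0,0,-2],"dr": [0,0,0]},{"fingers": 12,"slide": [0,0,-2],"dr": [0,0,0]}]'

```text
time_s: 9.9
ee_pos: [0.5424, 0.0958, 0.0728]
tcp_rot: [-0.001, 1.0, 0.004, -0.0]
wrist_force: [0.9, 0.8, -1.2]
grip_width: 0.0195
```

```bash
python3 st.py
```

```text
9.9 pos [542.4  95.8  72.8] z [-3.0e-04  2.2e-03 -1.0e+00] x [ 1.0e+00  8.9e-03 -3.0e-04] F [ 0.91  0.85 -1.23] T [0.08 0.02 0.02] w 19.5
```

drive_tool --rows '[{"fingers": 12,"slide": [0,0,-1],"dr": [0,0,0]},{"fingers": 12,"slide": [0,0,-2],"dr": [0,0,0]},{"fingers": 12,"slide": [0,0,-3],"dr": [0,0,0]},{"fingers": 12,"slide": [0,0,-3.5],"dr": [0,0,0]}]'

```text
time_s: 10.4
ee_pos: [0.5425, 0.0958, 0.0693]
tcp_rot: [-0.001, 1.0, 0.004, -0.0]
wrist_force: [-0.3, 1.3, -0.7]
grip_width: 0.0196
```

```bash
python3 st.py
```

```text
10.4 pos [542.5  95.8  69.3] z [-3.0e-04  2.2e-03 -1.0e+00] x [ 1.0e+00  8.8e-03 -3.0e-04] F [-0.3   1.32 -0.73] T [ 0.11  0.01 -0.04] w 19.6
```

drive_tool --rows '[{"fingers": 12,"slide": [0,0,-0.8],"dr": [0,0,0]},{"fingers": 12,"slide": [0,0,-1.4],"dr": [0,0,0]},{"fingers": 12,"slide": [0,0,-1.4],"dr": [0,0,0]}]'

```text
time_s: 10.78
ee_pos: [0.5426, 0.0959, 0.0684]
tcp_rot: [-0.001, 1.0, 0.004, 0.0]
wrist_force: [-1.1, 1.0, 3.9]
grip_width: 0.0199
```

```bash
python3 st.py;python3 snap.py w8; python3 -c "
import cv2;a=cv2.imread('pics/w8.png')[180:380,220:480];cv2.imwrite('pics/w8z.png',cv2.resize(a,(780,600)))"
```

```text
10.775 pos [542.6  95.9  68.4] z [ 3.0e-04  2.3e-03 -1.0e+00] x [1.0e+00 8.9e-03 3.0e-04] F [-1.06  1.02  3.87] T [0.14 0.28 0.01] w 19.9
[0.5426 0.0959 0.0684] 0.002 10.775
```

View pics/w8z.png

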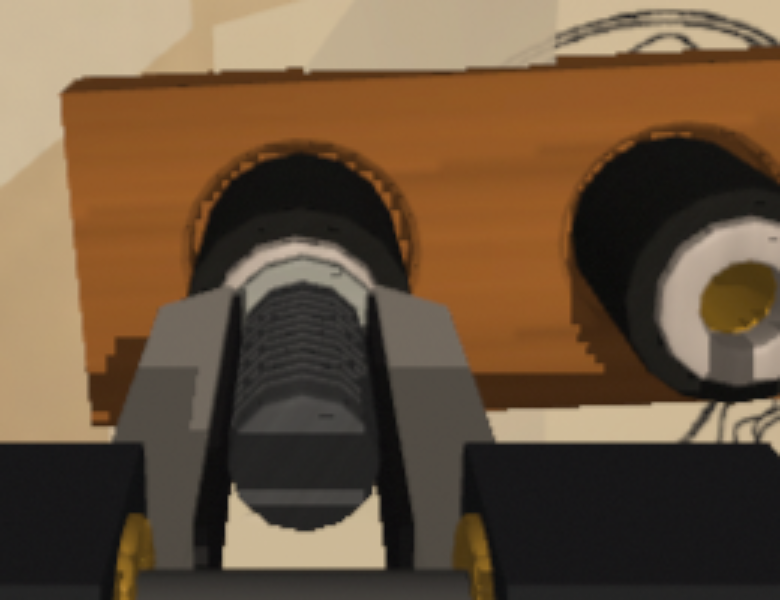

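Roller 1 took the gauge down to its collar: contact came at exactly the expected height, with about 5 N. Now I'll withdraw it and try roller 2.

drive_tool --rows '[{"fingers": 12,"slide": [0,0,10],"dr": [0,0,0]},{"fingers": 12,"slide": [0,0,30],"dr": [0,0,0]},{"fingers": 12,"slide": [0,0,62],"dr": [0,0,0]},{"fingers": 12,"slide": [4,-38,66],"dr": [0,0,0]},{"fingers": 12,"slide": [4.3,-75,62],"dr": [0,0,0]}]'

```text
time_s: 11.45
ee_pos: [0.5481, 0.02, 0.1317]
tcp_rot: [-0.001, 1.0, 0.005, 0.002]
wrist_force: [-0.0, -0.9, -1.1]
grip_width: 0.0195
```

drive_tool --rows '[{"fingers": 12,"slide": [0,0,0],"dr": [0,0,0]}]'

```text
time_s: 11.58
ee_pos: [0.548, 0.0179, 0.1317]
tcp_rot: [-0.0, 1.0, 0.004, 0.002]
wrist_force: [-0.2, 0.6, -0.6]
grip_width: 0.0196
```

```bash
python3 st.py;python3 snap.py w9
```

```text
11.575 pos [548.   17.9 131.7] z [ 3.1e-03  6.0e-04 -1.0e+00] x [1.     0.0074 0.0031] F [-0.24  0.63 -0.64] T [ 0.08 -0.03 -0.  ] w 19.6
[0.548  0.0179 0.1317] 0.036 11.575
```

View pics/w9.png

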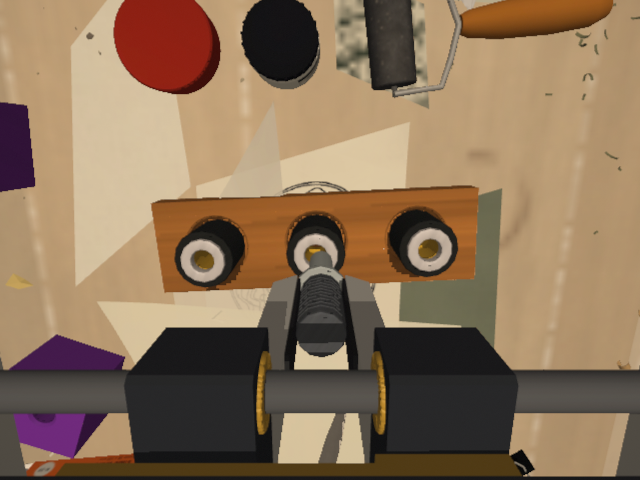

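drive_tool --rows '[{"fingers": 12,"slide": [-1,3,-5],"dr": [0,0.15,0]},{"fingers": 12,"slide": [-1,3,-10],"dr": [0,0.15,0]},{"fingers": 12,"slide": [-1,3,-12],"dr": [0,0.15,0]}]'

```text
time_s: 12.0
ee_pos: [0.5468, 0.023, 0.1193]
tcp_rot: [-0.001, 1.0, 0.005, 0.0]
wrist_force: [-0.2, 0.9, -1.4]
grip_width: 0.0198
```

```bash
python3 st.py
```

```text
12.0 pos [546.8  23.  119.3] z [ 1.0e-04  1.8e-03 -1.0e+00] x [1.0e+00 9.5e-03 1.0e-04] F [-0.22  0.92 -1.41] T [ 0.05  0.03 -0.02] w 19.8
```

drive_tool --rows '[{"fingers": 12,"slide": [0,-2,0],"dr": [0,0,0]},{"fingers": 12,"slide": [0,-2,-5],"dr": [0,0,0]},{"fingers": 12,"slide": [0,-2,-10],"dr": [0,0,0]},{"fingers": 12,"slide": [0,-2,-15],"dr": [0,0,0]}]'

```text
time_s: 12.5
ee_pos: [0.5468, 0.0209, 0.1039]
tcp_rot: [-0.001, 1.0, 0.005, -0.0]
wrist_force: [-0.5, 0.4, -1.2]
grip_width: 0.0196
```

```bash
python3 st.py
```

```text
12.5 pos [546.8  20.9 103.9] z [-1.0e-04  1.8e-03 -1.0e+00] x [ 1.0e+00  9.4e-03 -1.0e-04] F [-0.49  0.44 -1.15] T [-0.03 -0.02 -0.  ] w 19.6
```

Entered cleanly. I'll go down to 83, just above where a narrow bush would stop it.

drive_tool --rows '[{"fingers": 12,"slide": [0,0,-5],"dr": [0,0,0]},{"fingers": 12,"slide": [0,0,-10],"dr": [0,0,0]},{"fingers": 12,"slide": [0,0,-15],"dr": [0,0,0]},{"fingers": 12,"slide": [0,0,-19],"dr": [0,0,0]},{"fingers": 12,"slide": [0,0,-20.5],"dr": [0,0,0]}]'

```text
time_s: 13.12
ee_pos: [0.5466, 0.0209, 0.083]
tcp_rot: [-0.001, 1.0, 0.005, -0.0]
wrist_force: [-0.5, 0.3, -0.4]
grip_width: 0.0195
```

drive_tool --rows '[{"fingers": 12,"slide": [0,0,-1],"dr": [0,0,0]},{"fingers": 12,"slide": [0,0,-1.5],"dr": [0,0,0]}]'

```text
time_s: 13.38
ee_pos: [0.5466, 0.021, 0.0816]
tcp_rot: [-0.001, 1.0, 0.005, -0.0]
wrist_force: [-0.1, 0.8, -0.6]
grip_width: 0.0197
```

```bash
python3 st.py
```

```text
13.375 pos [546.6  21.   81.6] z [-4.0e-04  1.8e-03 -1.0e+00] x [ 1.0e+00  9.4e-03 -4.0e-04] F [-0.15  0.76 -0.62] T [0.04 0.06 0.  ] w 19.7
```

drive_tool --rows '[{"fingers": 12,"slide": [0,0,-0.8],"dr": [0,0,0]},{"fingers": 12,"slide": [0,0,-1.5],"dr": [0,0,0]}]'

```text
time_s: 13.62
ee_pos: [0.547, 0.021, 0.0808]
tcp_rot: [-0.001, 1.0, 0.005, 0.0]
wrist_force: [-1.3, 0.1, 5.9]
grip_width: 0.0196
```

```bash
python3 st.py
```

```text
13.625 pos [547.   21.   80.8] z [ 5.0e-04  1.7e-03 -1.0e+00] x [1.0e+00 9.5e-03 6.0e-04] F [-1.3   0.12  5.93] T [ 0.06  0.28 -0.  ] w 19.6
```

Roller 2 stops hard with the collar about 12 mm above its top, so it is a reject. I'm backing off and going to roller 3.

drive_tool --rows '[{"fingers": 12,"slide": [0,0,10],"dr": [0,0,0]},{"fingers": 12,"slide": [0,0,30],"dr": [0,0,0]},{"fingers": 12,"slide": [0,0,50],"dr": [0,0,0]},{"fingers": 12,"slide": [4,-38,50],"dr": [0,0,0]},{"fingers": 12,"slide": [4.4,-74,45],"dr": [0,0,0]}]'

```text
time_s: 14.25
ee_pos: [0.5524, -0.0538, 0.1271]
tcp_rot: [-0.0, 1.0, 0.005, 0.002]
wrist_force: [-0.0, -0.8, -0.9]
grip_width: 0.0197
```

drive_tool --rows '[{"fingers": 12,"slide": [0,0,0],"dr": [0,0,0]},{"fingers": 12,"slide": [0,0,0],"dr": [0,0,0]}]'

```text
time_s: 14.5
ee_pos: [0.5525, -0.0534, 0.1275]
tcp_rot: [-0.001, 1.0, 0.005, 0.002]
wrist_force: [0.0, 0.1, -1.3]
grip_width: 0.0195
```

```bash
python3 st.py
```

```text
14.5 pos [552.5 -53.4 127.5] z [ 0.0038  0.0017 -1.    ] x [0.9999 0.0101 0.0038] F [ 0.04  0.05 -1.34] T [ 0.02 -0.02  0.02] w 19.5
```

drive_tool --rows '[{"fingers": 12,"slide": [-1.2,-0.6,0],"dr": [0,0.2,0]},{"fingers": 12,"slide": [-1.2,-0.6,-6],"dr": [0,0.2,0]},{"fingers": 12,"slide": [-1.2,-0.6,-12],"dr": [0,0.2,0]},{"fingers": 12,"slide": [-1.2,-0.6,-18],"dr": [0,0.2,0]},{"fingers": 12,"slide": [-1.2,-0.6,-23],"dr": [0,0.2,0]}]'

```text
time_s: 15.12
ee_pos: [0.5511, -0.0539, 0.1038]
tcp_rot: [-0.001, 1.0, 0.005, -0.0]
wrist_force: [0.3, 0.5, -1.0]
grip_width: 0.0196
```

```bash
python3 st.py
```

```text
15.125 pos [551.1 -53.9 103.8] z [-3.0e-04  1.8e-03 -1.0e+00] x [ 9.999e-01  1.030e-02 -3.000e-04] F [ 0.3   0.46 -0.95] T [ 0.06 -0.02 -0.  ] w 19.6
```

drive_tool --rows '[{"fingers": 12,"slide": [0,0,-5],"dr": [0,0,0]},{"fingers": 12,"slide": [0,0,-10],"dr": [0,0,0]},{"fingers": 12,"slide": [0,0,-15],"dr": [0,0,0]},{"fingers": 12,"slide": [0,0,-19],"dr": [0,0,0]},{"fingers": 12,"slide": [0,0,-20.5],"dr": [0,0,0]}]'

```text
time_s: 15.75
ee_pos: [0.551, -0.0538, 0.083]
tcp_rot: [-0.001, 1.0, 0.005, -0.0]
wrist_force: [0.1, -0.3, -1.1]
grip_width: 0.0196
```

drive_tool --rows '[{"fingers": 12,"slide": [0,0,-1],"dr": [0,0,0]},{"fingers": 12,"slide": [0,0,-1.5],"dr": [0,0,0]}]'

```text
time_s: 16.0
ee_pos: [0.551, -0.0539, 0.0815]
tcp_rot: [-0.001, 1.0, 0.005, -0.0]
wrist_force: [-0.7, 0.3, -1.8]
grip_width: 0.0198
```

```bash
python3 st.py
```

```text
16.0 pos [551.  -53.9  81.5] z [-6.0e-04  1.9e-03 -1.0e+00] x [ 9.999e-01  1.030e-02 -5.000e-04] F [-0.73  0.31 -1.77] T [0.01 0.06 0.04] w 19.8
```

drive_tool --rows '[{"fingers": 12,"slide": [0,0,-0.8],"dr": [0,0,0]},{"fingers": 12,"slide": [0,0,-1.5],"dr": [0,0,0]}]'

```text
time_s: 16.25
ee_pos: [0.5514, -0.0539, 0.0807]
tcp_rot: [-0.001, 1.0, 0.005, 0.0]
wrist_force: [-2.2, 0.5, 6.4]
grip_width: 0.0197
```

```bash
python3 st.py
```

```text
16.25 pos [551.4 -53.9  80.7] z [ 3.0e-04  1.7e-03 -1.0e+00] x [9.999e-01 1.030e-02 4.000e-04] F [-2.18  0.49  6.36] T [ 0.11  0.31 -0.05] w 19.7
```

Roller 3 also stops at 80.7, so it is a reject and roller 1 is the good one. The gauge goes back to its stand at TCP (501.0, 330.7).

drive_tool --rows '[{"fingers": 12,"slide": [0,0,10],"dr": [0,0,0]},{"fingers": 12,"slide": [0,0,35],"dr": [0,0,0]},{"fingers": 12,"slide": [0,0,60],"dr": [0,0,0]},{"fingers": 12,"slide": [-7,52,65],"dr": [0,0,0]},{"fingers": 12,"slide": [-14,110,65],"dr": [0,0,0]}]'

```text
time_s: 16.88
ee_pos: [0.5382, 0.0565, 0.1471]
tcp_rot: [-0.001, 1.0, 0.004, 0.002]
wrist_force: [0.9, -0.3, -1.0]
grip_width: 0.0194
```

drive_tool --rows '[{"fingers": 12,"slide": [-8,60,0],"dr": [0,0,0]},{"fingers": 12,"slide": [-16,120,0],"dr": [0,0,0]},{"fingers": 12,"slide": [-24,180,0],"dr": [0,0,0]},{"fingers": 12,"slide": [-32,240,0],"dr": [0,0,0]},{"fingers": 12,"slide": [-34,260,0],"dr": [0,0,0]}]'

```text
time_s: 17.5
ee_pos: [0.5035, 0.3197, 0.1475]
tcp_rot: [-0.001, 1.0, 0.006, 0.002]
wrist_force: [0.4, 0.3, -0.8]
grip_width: 0.0193
```

```bash
python3 st.py
```

```text
17.5 pos [503.5 319.7 147.5] z [ 0.0037  0.0027 -1.    ] x [0.9999 0.0112 0.0037] F [ 0.42  0.29 -0.8 ] T [ 0.03 -0.03  0.01] w 19.3
```

drive_tool --rows '[{"fingers": 12,"slide": [-2.5,11,-10],"dr": [0,0.2,0]},{"fingers": 12,"slide": [-2.5,11,-22],"dr": [0,0.2,0]},{"fingers": 12,"slide": [-2.5,11,-25],"dr": [0,0.2,0]},{"fingers": 12,"slide": [-2.5,11,-25],"dr": [0,0.2,0]}]'

```text
time_s: 18.0
ee_pos: [0.5011, 0.3293, 0.1219]
tcp_rot: [-0.001, 1.0, 0.005, -0.0]
wrist_force: [-0.1, 0.5, 0.2]
grip_width: 0.0192
```

```bash
python3 st.py; python3 snap.py w10
```

```text
18.0 pos [501.1 329.3 121.9] z [-9.0e-04  1.8e-03 -1.0e+00] x [ 1.0e+00  9.4e-03 -9.0e-04] F [-0.14  0.47  0.23] T [ 0.05 -0.02 -0.02] w 19.2
[0.5011 0.3293 0.1219] 0.016 18.0
```

View pics/w10.png

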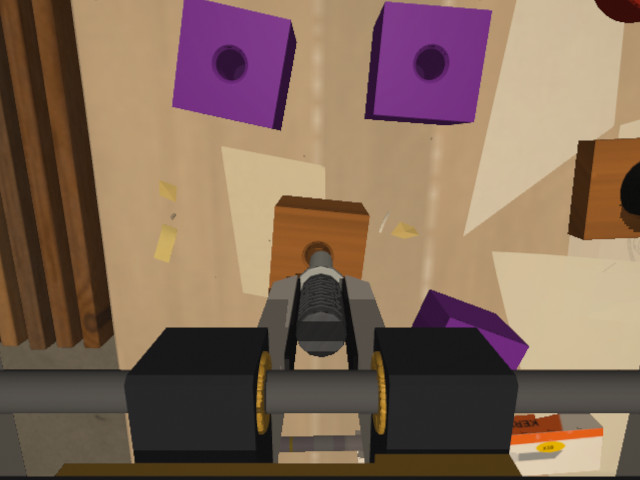

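drive_tool --rows '[{"fingers": 12,"slide": [0,1.2,0],"dr": [0,0,0]},{"fingers": 12,"slide": [0,1.2,-8],"dr": [0,0,0]},{"fingers": 12,"slide": [0,1.2,-16],"dr": [0,0,0]},{"fingers": 12,"slide": [0,1.2,-22],"dr": [0,0,0]}]'

```text
time_s: 18.55
ee_pos: [0.5009, 0.3307, 0.0995]
tcp_rot: [-0.001, 1.0, 0.005, -0.0]
wrist_force: [0.3, 0.5, -1.1]
grip_width: 0.0197
```

```bash
python3 st.py
```

```text
18.55 pos [500.9 330.7  99.5] z [-9.0e-04  1.8e-03 -1.0e+00] x [ 1.0e+00  9.8e-03 -9.0e-04] F [ 0.3   0.55 -1.05] T [ 0.02 -0.04  0.01] w 19.7
```

Target TCP z is 64.4, so I'll lower to 66 and then ease down.

drive_tool --rows '[{"fingers": 12,"slide": [0,0,-8],"dr": [0,0,0]},{"fingers": 12,"slide": [0,0,-16],"dr": [0,0,0]},{"fingers": 12,"slide": [0,0,-24],"dr": [0,0,0]},{"fingers": 12,"slide": [0,0,-31],"dr": [0,0,0]},{"fingers": 12,"slide": [0,0,-33],"dr": [0,0,0]}]'

```text
time_s: 19.18
ee_pos: [0.5006, 0.3304, 0.0658]
tcp_rot: [-0.001, 1.0, 0.005, -0.001]
wrist_force: [-0.1, -0.6, -0.6]
grip_width: 0.0194
```

drive_tool --rows '[{"fingers": 12,"slide": [0,0,-1],"dr": [0,0,0]},{"fingers": 12,"slide": [0,0,-2],"dr": [0,0,0]}]'

```text
time_s: 19.42
ee_pos: [0.5008, 0.3306, 0.0644]
tcp_rot: [-0.001, 1.0, 0.005, -0.001]
wrist_force: [-1.4, -1.2, 5.7]
grip_width: 0.0195
```

```bash
python3 st.py
```

```text
19.425 pos [500.8 330.6  64.4] z [-0.0014  0.0017 -1.    ] x [ 1.      0.0097 -0.0014] F [-1.38 -1.2   5.73] T [-0.17  0.31  0.04] w 19.5
```

drive_tool --rows '[{"fingers": 50,"slide": [0,0,0],"dr": [0,0,0]},{"fingers": 50,"slide": [0,0,0],"dr": [0,0,0]},{"fingers": 50,"slide": [0,0,5],"dr": [0,0,0]},{"fingers": 50,"slide": [0,0,60],"dr": [0,0,0]},{"fingers": 50,"slide": [10,-20,100],"dr": [0,0,0]}]'

```text
time_s: 20.05
ee_pos: [0.5109, 0.3116, 0.1665]
tcp_rot: [-0.001, 1.0, 0.006, -0.0]
wrist_force: [0.4, 0.2, -0.7]
grip_width: 0.05
```

```bash
python3 st.py; python3 snap.py w11
```

```text
20.05 pos [510.9 311.6 166.5] z [-1.0e-04  2.9e-03 -1.0e+00] x [ 9.999e-01  1.170e-02 -1.000e-04] F [ 0.42  0.19 -0.66] T [ 0.02 -0.02 -0.01] w 50.0
[0.5109 0.3116 0.1665] 0.689 20.05
```

View pics/w11.png

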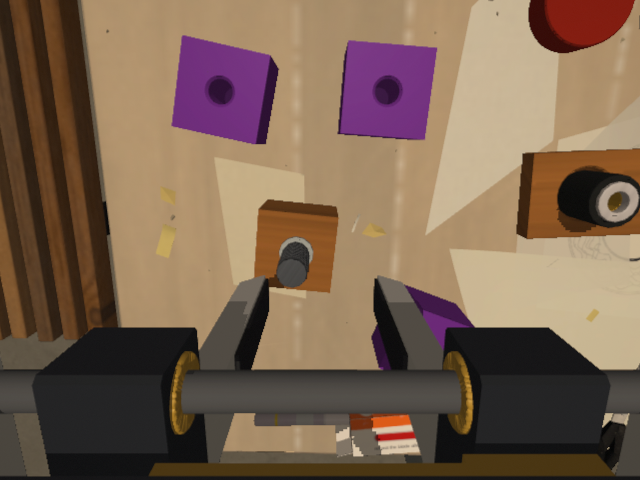

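drive_tool --rows '[{"fingers": 54,"slide": [9,-62,0],"dr": [0,0,0]},{"fingers": 54,"slide": [18,-124,0],"dr": [0,0,0]},{"fingers": 54,"slide": [27,-184,-20],"dr": [0,0,0]},{"fingers": 54,"slide": [31,-215,-50],"dr": [0,0,0]},{"fingers": 54,"slide": [31,-215,-50],"dr": [0,0,0]}]'

```text
time_s: 20.72
ee_pos: [0.545, 0.0925, 0.1203]
tcp_rot: [-0.002, 1.0, 0.003, 0.003]
wrist_force: [-1.0, 0.4, 0.3]
grip_width: 0.0537
```

```bash
python3 st.py; python3 snap.py w12
```

```text
20.725 pos [545.   92.5 120.3] z [ 0.0058  0.0034 -1.    ] x [1.     0.0058 0.0059] F [-1.    0.4   0.33] T [ 0.03  0.02 -0.02] w 53.7
[0.545  0.0925 0.1203] 0.053 20.725
```

View pics/w12.png

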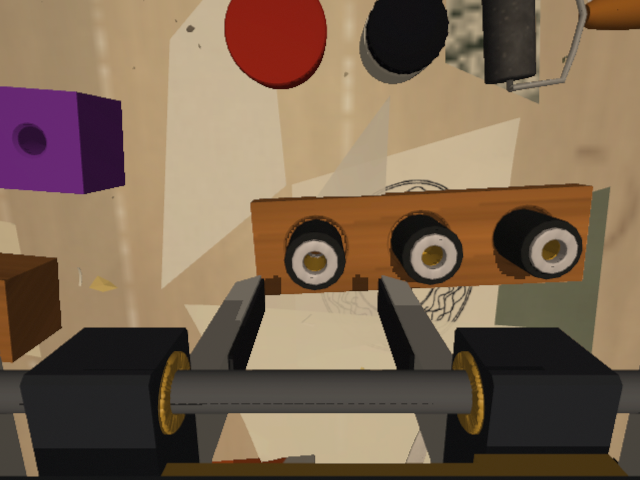

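```bash
python3 - <<'E'
from ring import *; import pickle
c=pickle.load(open('pics/w12.pkl','rb'));im=cv2.imread('pics/w12.png')[:,:,::-1]
for u in [(316,262),(434,256),(552,251)]:
    r=ring(im,u,30); print(r, atz(c,r[0],.058).round(4))
E
```

```text
(array([314.3410778 , 261.98430061]), (42.99687957763672, 44.65875244140625)) [0.5433 0.0959 0.058 ]
(array([433.56744766, 256.23157501]), (42.746097564697266, 45.72508239746094)) [0.5476 0.0211 0.058 ]
(array([553.84158134, 250.43497276]), (41.42683792114258, 47.59888458251953)) [ 0.5519 -0.0537  0.058 ]
```

drive_tool --rows '[{"fingers": 54,"slide": [-2.5,3.4,0],"dr": [-0.1,0.3,0]},{"fingers": 54,"slide": [-2.5,3.4,-30],"dr": [-0.1,0.3,0]},{"fingers": 54,"slide": [-2.5,3.4,-50],"dr": [-0.1,0.3,0]},{"fingers": 54,"slide": [-2.5,3.4,-55],"dr": [-0.1,0.3,0]}]'

```text
time_s: 21.28
ee_pos: [0.543, 0.0992, 0.0665]
tcp_rot: [-0.002, 1.0, 0.005, 0.001]
wrist_force: [-1.0, -0.4, -0.4]
grip_width: 0.0542
```

```bash
python3 st.py
```

```text
21.275 pos [543.   99.2  66.5] z [ 0.0026  0.0031 -1.    ] x [1.     0.0094 0.0026] F [-0.97 -0.38 -0.4 ] T [ 0.06  0.04 -0.01] w 54.2
```

drive_tool --rows '[{"fingers": 54,"slide": [-0.3,-3.2,0],"dr": [-0.1,0.1,0]},{"fingers": 54,"slide": [-0.3,-3.2,-5],"dr": [-0.1,0.1,0]},{"fingers": 54,"slide": [-0.3,-3.2,-18],"dr": [-0.1,0.1,0]},{"fingers": 54,"slide": [-0.3,-3.2,-30],"dr": [-0.1,0.1,0]},{"fingers": 54,"slide": [-0.3,-3.2,-40],"dr": [-0.1,0.1,0]}]'

```text
time_s: 21.9
ee_pos: [0.5423, 0.0959, 0.0253]
tcp_rot: [-0.001, 1.0, 0.005, -0.0]
wrist_force: [0.2, -0.5, -0.3]
grip_width: 0.054
```

```bash
python3 st.py
```

```text
21.9 pos [542.3  95.9  25.3] z [-3.0e-04  1.3e-03 -1.0e+00] x [ 1.0e+00  9.2e-03 -3.0e-04] F [ 0.15 -0.46 -0.34] T [0.04 0.03 0.  ] w 54.0
```

Aligned at height 25.3. Closing on the roller.

drive_tool --rows '[{"fingers": 36,"slide": [0,0,0],"dr": [0,0,0]},{"fingers": 36,"slide": [0,0,0],"dr": [0,0,0]},{"fingers": 36,"slide": [0,0,0],"dr": [0,0,0]}]' --squeeze 25

```text
time_s: 22.28
ee_pos: [0.5424, 0.0959, 0.0254]
tcp_rot: [-0.001, 1.0, 0.005, -0.0]
wrist_force: [-1.0, 0.5, -1.3]
grip_width: 0.0392
```

```bash
python3 st.py
```

```text
22.275 pos [542.4  95.9  25.4] z [-0.      0.0013 -1.    ] x [ 1.      0.0091 -0.    ] F [-1.05  0.47 -1.34] T [0.02 0.01 0.03] w 39.2
```

drive_tool --rows '[{"fingers": 36,"slide": [0,0,15],"dr": [0,0,0]},{"fingers": 36,"slide": [0,0,50],"dr": [0,0,0]},{"fingers": 36,"slide": [-5,-15,90],"dr": [0,0,0]},{"fingers": 36,"slide": [-15,-60,105],"dr": [0,0,0]},{"fingers": 36,"slide": [-28,-115,105],"dr": [0,0,0]}]'

```text
time_s: 22.9
ee_pos: [0.516, -0.0199, 0.1335]
tcp_rot: [-0.0, 1.0, 0.006, 0.003]
wrist_force: [0.5, -0.1, -1.9]
grip_width: 0.0395
```

drive_tool --rows '[{"fingers": 36,"slide": [-13,-58,0],"dr": [0,0,0]},{"fingers": 36,"slide": [-26,-116,0],"dr": [0,0,0]},{"fingers": 36,"slide": [-40,-174,0],"dr": [0,0,0]},{"fingers": 36,"slide": [-56,-232,0],"dr": [0,0,0]},{"fingers": 36,"slide": [-60,-275,0],"dr": [0,0,0]}]'

```text
time_s: 23.52
ee_pos: [0.455, -0.2974, 0.135]
tcp_rot: [0.001, 1.0, 0.005, 0.004]
wrist_force: [0.8, 1.5, -2.0]
grip_width: 0.0392
```

drive_tool --rows '[{"fingers": 36,"slide": [0,0,0],"dr": [0,0,0]},{"fingers": 36,"slide": [0,0,0],"dr": [0,0,0]}]'

```text
time_s: 23.78
ee_pos: [0.4549, -0.2971, 0.1357]
tcp_rot: [0.0, 1.0, 0.005, 0.004]
wrist_force: [-0.7, 0.7, -1.6]
grip_width: 0.0394
```

```bash
python3 st.py; python3 snap.py w13 rack_seat rack
```

```text
23.775 pos [ 454.9 -297.1  135.7] z [ 7.7e-03 -9.0e-04 -1.0e+00] x [0.9999 0.0091 0.0077] F [-0.71  0.73 -1.62] T [ 0.04 -0.    0.02] w 39.4
[ 0.4549 -0.2971  0.1357] 0.024 23.775
rack_seat 0.86 [ 0.4998 -0.3262  0.0139] [358.9 179.7]
rack 0.64 [ 0.5351 -0.3204 -0.0025] [350.8 131.4]
```

View pics/w13.png

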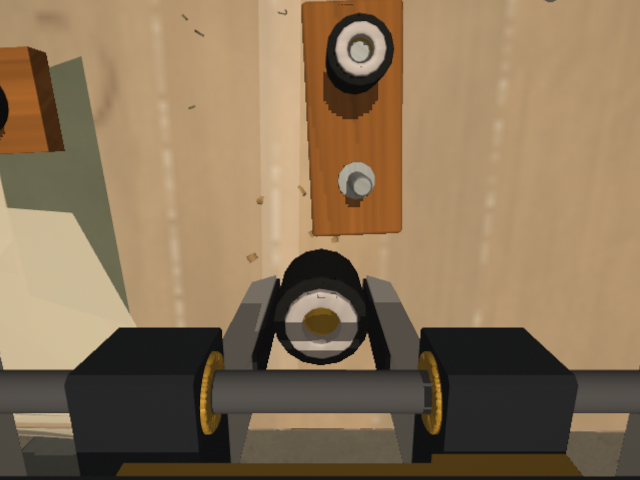

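drive_tool --rows '[{"fingers": 36,"slide": [0,-60,-5],"dr": [0,0.4,0]},{"fingers": 36,"slide": [0,-60,-5],"dr": [0,0.4,0]},{"fingers": 36,"slide": [0,-60,-5],"dr": [0,0.4,0]}]'

```text
time_s: 24.3
ee_pos: [0.4551, -0.3546, 0.13]
tcp_rot: [-0.0, 1.0, 0.006, -0.0]
wrist_force: [0.3, 0.8, -1.9]
grip_width: 0.0394
```

```bash
python3 st.py; python3 snap.py w14 rack_seat rack; python3 - <<'E'
import cv2,numpy as np
a=cv2.imread('pics/w13.png')[140:240,300:420];b=cv2.imread('pics/w14.png')
cv2.imwrite('pics/z13.png',cv2.resize(a,(720,600),interpolation=cv2.INTER_CUBIC))
E
```

```text
24.3 pos [ 455.1 -354.6  130. ] z [-4.e-04  7.e-04 -1.e+00] x [ 9.999e-01  1.200e-02 -3.000e-04] F [ 0.32  0.83 -1.87] T [0.09 0.03 0.05] w 39.4
[ 0.4551 -0.3546  0.13  ] 0.013 24.3
rack_seat 0.6 [ 0.4958 -0.3289  0.0172] [285.  184.7]
rack 0.96 [ 5.342e-01 -3.208e-01 -3.000e-04] [275.7 130.3]
```

View pics/w14.png

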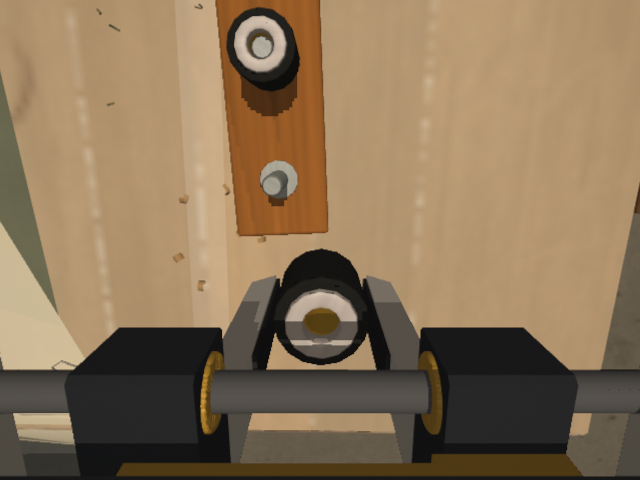

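View pics/z13.png

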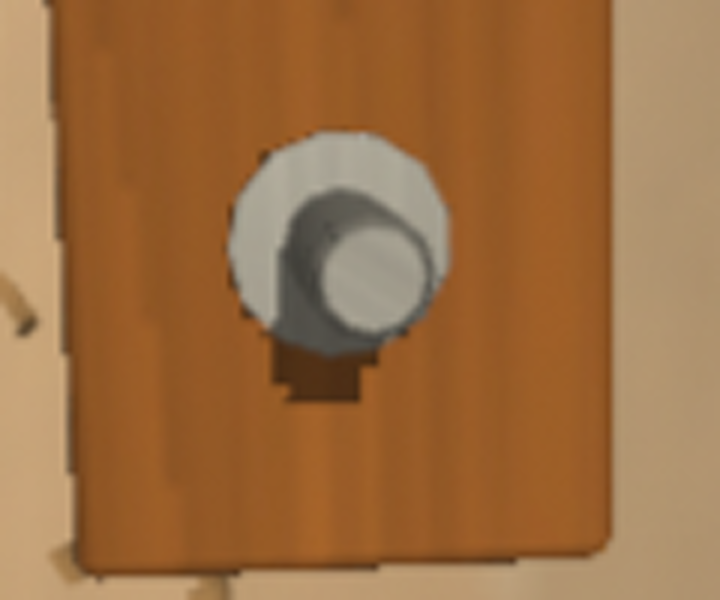

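```bash
python3 - <<'E'
import cv2
b=cv2.imread('pics/w14.png')[140:240,220:340]
cv2.imwrite('pics/z14.png',cv2.resize(b,(720,600),interpolation=cv2.INTER_CUBIC))
E
```

```text
(no output)
```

View pics/z14.png

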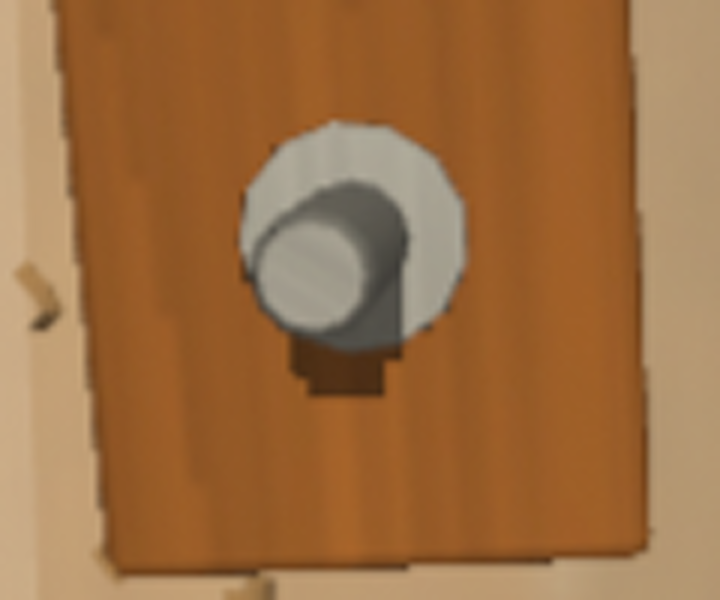

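```bash
python3 - <<'E'
from h import *; import pickle
c3,c4=[pickle.load(open(f'pics/w{k}.pkl','rb')) for k in (13,14)]
for a,b,z in [((362.3,186.2),(272,185.5),.058),((356.8,180.5),(279,179.3),.016)]:
    print(tri([(c3,a),(c4,b)]).round(4),atz(c3,a,z).round(4),atz(c4,b,z).round(4))
E
```

```text
[ 0.4996 -0.3243  0.0572] [ 0.4996 -0.3242  0.058 ] [ 0.4997 -0.3244  0.058 ]
[ 0.4995 -0.3244  0.0157] [ 0.4995 -0.3244  0.016 ] [ 0.4996 -0.3245  0.016 ]
```

drive_tool --rows '[{"fingers": 36,"slide": [44,30.4,-10],"dr": [0,0,0]},{"fingers": 36,"slide": [44,30.4,-35],"dr": [0,0,0]},{"fingers": 36,"slide": [44,30.4,-35],"dr": [0,0,0]},{"fingers": 36,"slide": [44,30.4,-35],"dr": [0,0,0]}]'

```text
time_s: 24.95
ee_pos: [0.4992, -0.324, 0.0961]
tcp_rot: [0.0, 1.0, 0.006, 0.0]
wrist_force: [-0.2, 0.1, -1.4]
grip_width: 0.0391
```

```bash
python3 st.py; python3 snap.py w15
```

```text
24.95 pos [ 499.2 -324.    96.1] z [ 6.e-04 -7.e-04 -1.e+00] x [9.999e-01 1.290e-02 6.000e-04] F [-0.16  0.05 -1.44] T [ 0.02  0.   -0.04] w 39.1
[ 0.4992 -0.324   0.0961] 0.013 24.95
```

View pics/w15.png

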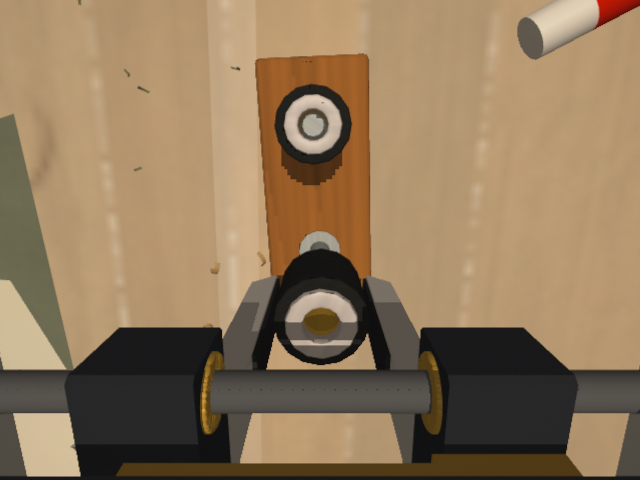

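drive_tool --rows '[{"fingers": 36,"slide": [0,0,-8],"dr": [0,0,0]},{"fingers": 36,"slide": [0,0,-16],"dr": [0,0,0]},{"fingers": 36,"slide": [0,0,-22],"dr": [0,0,0]},{"fingers": 36,"slide": [0,0,-28],"dr": [0,0,0]}]'

```text
time_s: 25.5
ee_pos: [0.4991, -0.3243, 0.0678]
tcp_rot: [0.0, 1.0, 0.006, 0.0]
wrist_force: [-0.2, -0.0, -0.6]
grip_width: 0.0395
```

```bash
python3 st.py
```

```text
25.5 pos [ 499.1 -324.3   67.8] z [ 8.e-04 -6.e-04 -1.e+00] x [9.999e-01 1.220e-02 8.000e-04] F [-0.22 -0.01 -0.55] T [0.11 0.07 0.01] w 39.5
```

Peg entered without resistance. Continuing down; home is TCP z ≈ 33.4.

drive_tool --rows '[{"fingers": 36,"slide": [0,0,-4],"dr": [0,0,0]},{"fingers": 36,"slide": [0,0,-9],"dr": [0,0,0]},{"fingers": 36,"slide": [0,0,-14],"dr": [0,0,0]},{"fingers": 36,"slide": [0,0,-18],"dr": [0,0,0]}]'

```text
time_s: 26.0
ee_pos: [0.4991, -0.3242, 0.0495]
tcp_rot: [0.0, 1.0, 0.006, 0.0]
wrist_force: [-0.1, 0.3, -1.3]
grip_width: 0.039
```

```bash
python3 st.py
```

```text
26.0 pos [ 499.1 -324.2   49.5] z [ 7.e-04 -5.e-04 -1.e+00] x [9.999e-01 1.220e-02 7.000e-04] F [-0.08  0.27 -1.3 ] T [ 0.15  0.05 -0.01] w 39.0
```

drive_tool --rows '[{"fingers": 36,"slide": [0,0,-4],"dr": [0,0,0]},{"fingers": 36,"slide": [0,0,-8],"dr": [0,0,0]},{"fingers": 36,"slide": [0,0,-12],"dr": [0,0,0]},{"fingers": 36,"slide": [0,0,-14.5],"dr": [0,0,0]}]'

```text
time_s: 26.5
ee_pos: [0.4991, -0.3242, 0.0347]
tcp_rot: [0.0, 1.0, 0.006, 0.0]
wrist_force: [0.5, 0.5, -0.8]
grip_width: 0.0392
```

```bash
python3 st.py
```

```text
26.5 pos [ 499.1 -324.2   34.7] z [ 6.e-04 -4.e-04 -1.e+00] x [9.999e-01 1.220e-02 6.000e-04] F [ 0.54  0.52 -0.8 ] T [ 0.12  0.02 -0.04] w 39.2
```

drive_tool --rows '[{"fingers": 36,"slide": [0,0,-0.8],"dr": [0,0,0]},{"fingers": 36,"slide": [0,0,-1.6],"dr": [0,0,0]}]'

```text
time_s: 26.75
ee_pos: [0.4991, -0.3242, 0.0331]
tcp_rot: [0.0, 1.0, 0.006, 0.0]
wrist_force: [-1.4, -0.7, -1.4]
grip_width: 0.0395
```

```bash
python3 st.py
```

```text
26.75 pos [ 499.1 -324.2   33.1] z [ 6.e-04 -4.e-04 -1.e+00] x [9.999e-01 1.230e-02 6.000e-04] F [-1.35 -0.71 -1.44] T [0.09 0.06 0.02] w 39.5
```

drive_tool --rows '[{"fingers": 36,"slide": [0,0,-0.8],"dr": [0,0,0]},{"fingers": 36,"slide": [0,0,-1.2],"dr": [0,0,0]}]'

```text
time_s: 27.0
ee_pos: [0.4991, -0.3242, 0.0328]
tcp_rot: [0.0, 1.0, 0.006, 0.0]
wrist_force: [-1.2, 1.8, 6.8]
grip_width: 0.0397
```

```bash
python3 st.py
```

```text
27.0 pos [ 499.1 -324.2   32.8] z [ 1.e-03 -7.e-04 -1.e+00] x [0.9999 0.0123 0.001 ] F [-1.19  1.8   6.81] T [ 0.37  0.38 -0.  ] w 39.7
```

Contact at 32.8, so the roller is seated. Releasing and rising; fingers open to 56, clear of the neighbouring roller.

drive_tool --rows '[{"fingers": 56,"slide": [0,0,0],"dr": [0,0,0]},{"fingers": 56,"slide": [0,0,0],"dr": [0,0,0]},{"fingers": 56,"slide": [0,0,3],"dr": [0,0,0]},{"fingers": 56,"slide": [0,0,50],"dr": [0,0,0]},{"fingers": 56,"slide": [0,0,110],"dr": [0,0,0]}]'

```text
time_s: 27.62
ee_pos: [0.4983, -0.3236, 0.1426]
tcp_rot: [-0.001, 1.0, 0.006, -0.001]
wrist_force: [0.7, -0.0, 0.2]
grip_width: 0.0562
```

drive_tool --rows '[{"fingers": 56,"slide": [-40,40,30],"dr": [0,0,0]},{"fingers": 56,"slide": [-40,40,30],"dr": [0,0,0]},{"fingers": 56,"slide": [-40,40,30],"dr": [0,0,0]}]'

```text
time_s: 28.0
ee_pos: [0.4584, -0.2838, 0.1728]
tcp_rot: [-0.0, 1.0, 0.006, -0.0]
wrist_force: [0.0, 0.3, -0.1]
grip_width: 0.0557
```

```bash
python3 st.py; python3 snap.py w16; python3 - <<'E'
from h import *
for n in ['scene','side']: 
    im=arm.get_image(n); cv2.imwrite(f'pics/{n}1z.png',cv2.resize(im[170:400,130:510,::-1],(800,484),interpolation=cv2.INTER_CUBIC))
E
```

```text
28.0 pos [ 458.4 -283.8  172.8] z [-1.e-03  8.e-04 -1.e+00] x [ 0.9999  0.0123 -0.001 ] F [ 0.02  0.25 -0.09] T [ 0.04 -0.04 -0.04] w 55.7
[ 0.4584 -0.2838  0.1728] 0.032 28.0
```

View pics/w16.png

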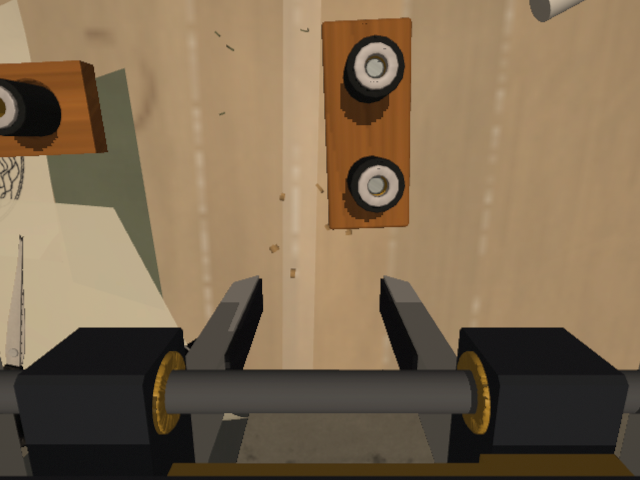

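View pics/side1z.png

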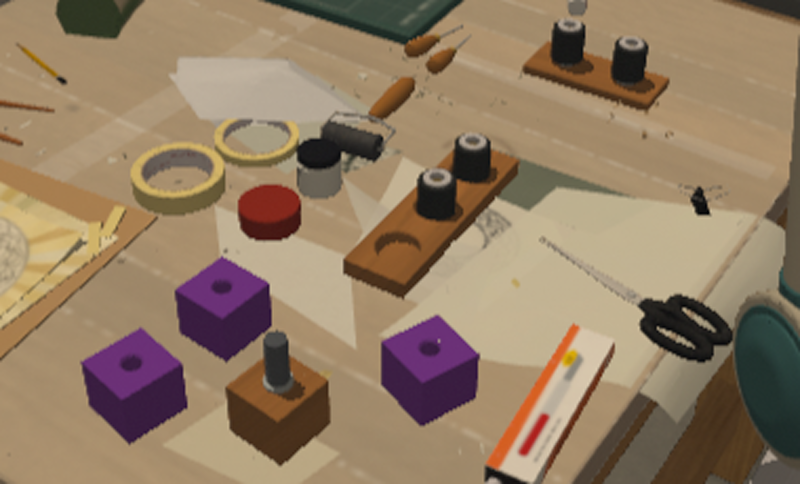

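View pics/scene1z.png

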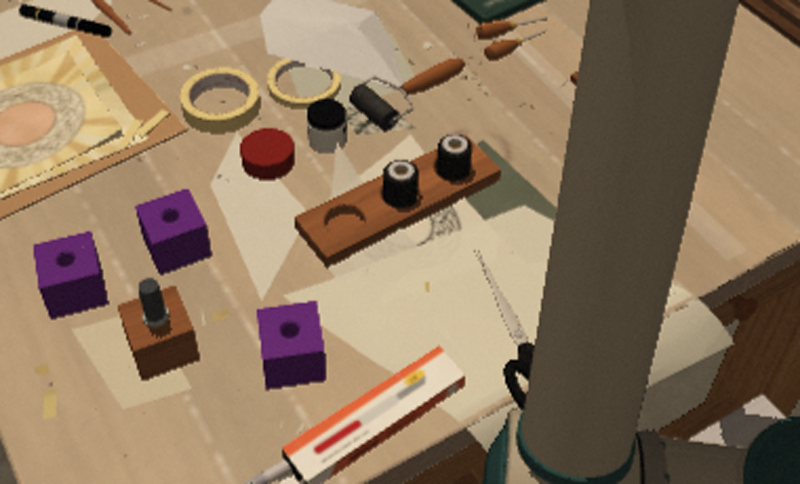

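```bash
python3 - <<'E'
from ring import *; import pickle
c=pickle.load(open('pics/w16.pkl','rb'));im=cv2.imread('pics/w16.png')[:,:,::-1]
K,Rm,t=c
for u in [(376,66),(378,185)]:
    r=ring(im,u,28); p=atz(c,r[0],.066); d=(Rm.T@(p-t))[2]
    print(r[0].round(1),np.round(r[1],2),p.round(4),'diam mm',np.round(np.array(r[1])*d/K[0,0]*1000,1))
E
```

```text
[375.8  65.1] [42.38 46.23] [ 0.5794 -0.3195  0.066 ] diam mm [28.1 30.6]
[377.9 185.3] [38.77 40.63] [ 0.5002 -0.3247  0.066 ] diam mm [27.6 28.9]
```

```bash
python3 -c "
from h import *
print(arm.sign_off())"
```

```text
the job is handed in; nothing more can be done
None
```

The job is done and handed in at about 28 s of the 72 s allowed. The left roller was the good one, and it is now fully down on the rack's free peg.

- **Gauging, left to right:** Roller 1 took the gauge right down to its collar, touching at about 5 N where the collar should meet the top. Rollers 2 and 3 both stopped it about 12 mm short at 6–7 N. I backed off at once each time and did not force it.
- **Gauge:** It is back in the brown wooden stand with its collar on the top, at the same height it was picked up from (64.4 mm).
- **Good roller:** It met no resistance going down the peg. It touched the washer about 0.6 mm lower than I had worked out, which I put down to measurement error or a slight slip in the grip. I then released it and moved clear.

**Last checks:** Final pictures show the good roller level with the finished one on the rack, and the two rejects standing in their tray places. The jar, tin, brayer and purple blocks have not moved. The arm now hides the rack in the scene camera, so I checked it only from the side and wrist cameras. None of the checks failed or disagreed beyond that 0.6 mm.

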